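# Put three swapped microscope objectives back in their own dishes

### The arm

A 6-joint arm with a two-finger parallel gripper is mounted at the origin on the work surface. World frame = base frame: x ahead of the robot, y to its left, z up, the work surface at z = 0. Lengths are in m, angles in rad, forces in N, time in s.
With the tool pointing down it reaches from about 0.25 to 0.725 m from the base axis. Payload 4 kg.
Tool frame: the origin (TCP) lies midway between the tips of the shut fingers; the grasp point (between the pads) lies 19 mm behind it; z points along the fingers, y is the direction in which the jaws open and shut (so a half turn about z gives the same grasp; the last joint's range is limited). The gripper opens to 85 mm and grips with 20 to 120 N. Pads are 22 mm wide; open, the fingers measure 114 mm over their backs; the gripper's body (76 mm by 85 mm) begins 54 mm behind the grasp point. The pads swing forward as they close: fully open they stand 13 mm farther back than shut.
Start: joints at [1.314, 0.241, 0.005, 1.335, 0, 1.571], TCP at [0.127, 0.484, 0.231] pointing down, gripper open.
Joint ranges: [-2.72, 2.72], [-1.05, 1.87], [-1.09, 1.28], [-1.99, 2.15], [-1.42, 1.44], [-3.14, 3.14]. Speed limits (rad/s): [2.79, 2.79, 3.14, 3.14, 3.14, 3.14].

### API

Orientations are given as a unit quaternion [x, y, z, w].
In Python, from workcell import get_obs, camera, camera_model, job_done, masks_of gives the robot as it stands.
- The arm moves only by the tool jog_arm, never from a script. Its argument "deltas" is a list that holds one entry, the list of rows, each a list of 7 numbers: the shift along the tool's x, y, z in mm, then the turn, a rotation vector about the tool's x, y, z in degrees, then the finger opening in mm, from 0 to 85.4. A call has 1 to 5 rows; each row shifts and turns the pose as measured when the row begins, along the tool's axes as they then stand; what a row does not reach is not made up. A row lasts 1/10 s, in which the tool goes at most 50 mm and 8.59 degrees, less where a joint would pass 70% of its speed; a pose out of reach is approached as far as the arm can. A call with a gripper value outside its range is refused whole. The fingers move at their own pace and stop on an object; the grip force is fixed at half the most. Time passes only in rows, so rows that do not move let the fingers close. It gives the time, the measured TCP pose, the force and the opening at its end, in the units of the state.
- get_obs(): the state, without advancing time (a new reading comes with each control period).
- camera(name): name is "scene" or "top" or "wrist"; returns the picture (384x512x3 uint8, red, green, blue); there is no depth.
- camera_model(name): a dict with "fovy" (degrees; the focal length in pixels is half the picture's height over the tangent of half this angle, whatever the lens; pixels are square), "cx", "cy" (the principal point, pixels), "pose" (4x4, takes a point from camera to world coordinates); the wrist camera has in their place "T_tool_cam" (4x4, takes a point from camera to tool coordinates, whose origin is the TCP and whose axes are the flange's). Camera axes: x right, y down, z forward; pixel columns grow to the right and rows downward; lengths in m; the calibration is good to about 2 mm. A picture is of the moment at which its call begins: read the wrist's pose just before it. camera_model takes no time and is no camera call.
- job_done(): hands the job in, once; it reports no verdict.
Trained networks look in the newest picture that a camera, given by its name, has taken for a name from the list of things; names that differ only in an ending like _2 or _b are one class to them, and where a whole thing is asked for, a point or a joint stands for the part that bears it (a point fixed in the world has none). Each returns a list of dicts, best first, with "conf" (0 to 1); they miss things now and then, are a little off and sometimes report something else, mostly with a low value. They report only what shows in the picture. A call takes as long as a camera call. They do not tell look-alikes from the thing itself.
- masks_of(target, camera): "pixels" (384x512 bool, what is visible of it) and "at" ([column, row] in pixels, amid what is visible of it).
The state is a dict: "clock": time; "joint_pos": joint angles; "joint_vel": joint speeds; "tau": joint torques, N m; "eef_pos": TCP position; "tool_rot": TCP orientation; "ft_force": force on the tool from outside, world axes, zero at the start; "ft_torque": the same for the moment, N m; "grip_width": finger opening in m.
Only numpy, scipy, OpenCV 4.12 (cv2) and the standard library are available. Lean on these libraries where they do the work, as an engineer would, in place of code of your own. Each camera call takes 0.05 s, during which the arm holds its last target. There are 200 camera calls.

### The job

The three microscope objectives have been put back in one another's dishes. Rearrange them so that each stands upright in the dish of its own cap's colour, using the white spare dish as the free spot on the way and leaving it empty at the end. Carry them upright, one at a time, set each down gently without letting it drop, never put one on the bench or its mat, and leave the jar, the slide case and the spanner where they are.

Things in the scene. Friction and masses are not known exactly. Their poses are not given: they have to be found in the camera images.
- objective_red_mid (a point): the red-capped microscope objective: an upright cylinder 36 mm in diameter and 64 mm tall, about 0.16 kg, silver barrel with a red ring low down and a red dust cap as its top 18 mm. The point is its centre, 32 mm above its foot and below its top; z is its long axis. It is sturdy and can be gripped firmly anywhere round its barrel or cap. At the start it stands in the dish of another colour.
- objective_yellow_mid (a point): the yellow-capped microscope objective: an upright cylinder 36 mm in diameter and 64 mm tall, about 0.16 kg, silver barrel with a yellow ring low down and a yellow dust cap as its top 18 mm. The point is its centre, 32 mm above its foot and below its top; z is its long axis. It is sturdy and can be gripped firmly anywhere round its barrel or cap. At the start it stands in the dish of another colour.
- objective_blue_mid (a point): the blue-capped microscope objective: an upright cylinder 36 mm in diameter and 64 mm tall, about 0.16 kg, silver barrel with a blue ring low down and a blue dust cap as its top 18 mm. The point is its centre, 32 mm above its foot and below its top; z is its long axis. It is sturdy and can be gripped firmly anywhere round its barrel or cap. At the start it stands in the dish of another colour.
- dish_red: the red dish: fixed, round, 84 mm across outside, red all over, with a flat floor 60 mm across, 5 mm above its underside, inside a rim 12 mm wide whose top is 10 mm above its underside. Origin: centre of the underside, which lies on a black bench mat 4 mm above the work surface; z up. The home of the red objective; another objective stands in it at the start.
- dish_yellow: the yellow dish: fixed, round, 84 mm across outside, yellow all over, with a flat floor 60 mm across, 5 mm above its underside, inside a rim 12 mm wide whose top is 10 mm above its underside. Origin: centre of the underside, which lies on a black bench mat 4 mm above the work surface; z up. The home of the yellow objective; another objective stands in it at the start.
- dish_blue: the blue dish: fixed, round, 84 mm across outside, blue all over, with a flat floor 60 mm across, 5 mm above its underside, inside a rim 12 mm wide whose top is 10 mm above its underside. Origin: centre of the underside, which lies on a black bench mat 4 mm above the work surface; z up. The home of the blue objective; another objective stands in it at the start.
- dish_spare: the white spare dish: fixed, round, 84 mm across outside, white all over, with a flat floor 60 mm across, 5 mm above its underside, inside a rim 12 mm wide whose top is 10 mm above its underside. Origin: centre of the underside, which lies on a black bench mat 4 mm above the work surface; z up. Empty at the start; dishes lie at least 110 mm apart, centre to centre, and the jar as far from them.
- jar_mid (a point): bystander: loose round amber jar with a green lid, 48 mm in diameter, 55 mm tall, standing among the dishes; the point is its centre, half-way up
- slide_case_mid (a point): bystander: loose closed wooden slide case, 80 x 30 x 26 mm, lying; the point is its centre, x along its length
- spanner_mid (a point): bystander: loose flat steel ring spanner, 140 mm long (it reaches 72 mm from the point along -x and 68 mm along +x), 28 mm at its widest, 6 mm thick, lying flat; the point is its centre, x along its length
Not all that is in view belongs to the job. What is shaped like the part that bears objective_red_mid but purple is not meant.

How it is judged:
On the way:
1. one objective is parked upright in the white spare dish and released (((horizontal distance between objective_red_mid and dish_spare below 0.0135 m and z of objective_red_mid in the frame of dish_spare below 0.041 m and angle between objective_red_mid's own z axis and vertical below 0.1 rad and contact force between objective_red and the fingers below 0.05 N) or (horizontal distance between objective_yellow_mid and dish_spare below 0.0135 m and z of objective_yellow_mid in the frame of dish_spare below 0.041 m and angle between objective_yellow_mid's own z axis and vertical below 0.1 rad and contact force between objective_yellow and the fingers below 0.05 N) or (horizontal distance between objective_blue_mid and dish_spare below 0.0135 m and z of objective_blue_mid in the frame of dish_spare below 0.041 m and angle between objective_blue_mid's own z axis and vertical below 0.1 rad and contact force between objective_blue and the fingers below 0.05 N))), for 0.2 s.
At the end, for the whole second after the job is handed in: Each objective stands on the floor of the dish of its own colour (centre within 13.5 mm of the dish's centre, leaning less than 0.1 rad, its centre no more than 41 mm above the dish's underside: 37 mm when seated), released and at rest; so the white spare dish is empty (horizontal distance between objective_red_mid and dish_red below 0.0135 m and z of objective_red_mid in the frame of dish_red below 0.041 m and angle between each of objective_red_mid, objective_yellow_mid, objective_blue_mid's own z axis and vertical below 0.1 rad and contact force between each of objective_red, objective_yellow, objective_blue and the fingers below 0.05 N and linear speed of each of objective_red, objective_yellow, objective_blue below 0.02 m/s and horizontal distance between objective_yellow_mid and dish_yellow below 0.0135 m and z of objective_yellow_mid in the frame of dish_yellow below 0.041 m and horizontal distance between objective_blue_mid and dish_blue below 0.0135 m and z of objective_blue_mid in the frame of dish_blue below 0.041 m); the robot touches nothing.
It fails at once if a bystander (jar, slide case or spanner) is moved by more than 15 mm (distance of any of jar_mid, slide_case_mid, spanner_mid from where it was at the start of the episode above 0.015 m).
It fails at once if an objective is tipped by more than 0.5 rad (angle between any of objective_red_mid, objective_yellow_mid, objective_blue_mid's own z axis and vertical above 0.5 rad).
It fails at once if an objective is put down on the bench or its mat (its centre lower than 38.5 mm above the work surface; 41 mm in a dish, 36 mm on the mat) (height (world z) of any of objective_red_mid, objective_yellow_mid, objective_blue_mid below 0.0385 m).
It fails at once if an objective is dropped (not held, and faster than 0.6 m/s: a free fall of about 18 mm) ((contact force between objective_red and the fingers below 0.05 N and linear speed of objective_red above 0.6 m/s) or (contact force between objective_yellow and the fingers below 0.05 N and linear speed of objective_yellow above 0.6 m/s) or (contact force between objective_blue and the fingers below 0.05 N and linear speed of objective_blue above 0.6 m/s)).
It also fails if it takes over 96 s, if anything falls off the work surface, if the arm or the gripper's body presses on something with over 40 N, if the wrist force passes 120 N, or if a joint passes its speed limit or range.

## Working session

There is one attempt and no reset: what is moved stays moved. The work goes in short steps, Python scripts to look and compute and a tool call to move; the robot and the scene stay as the last step left them, time stands still between calls to the robot, and variables do not carry over. Pictures are saved under pics/ and viewed, about 12 in all and at most 16, crops included, and the job is handed in when it is done.

Besides the shell and the picture viewer there is one more tool, called after "Request:" as name(argument=value, ...), one argument or row to a line, values as JSON. jog_arm: Moves the arm, as the interface text tells. Its arguments: {"type":"object","properties":{"deltas":{"type":"array"}},"required":["deltas"]}

```bash
mkdir -p pics; ls
cat > h.py <<'E'
import numpy as np, cv2
from workcell import *
from scipy.spatial.transform import Rotation as R
def save(n,f,crop=None,s=1):
    im=camera(n)
    if crop: im=im[crop[1]:crop[3],crop[0]:crop[2]]
    cv2.imwrite('pics/'+f,cv2.cvtColor(cv2.resize(im,None,fx=s,fy=s,interpolation=cv2.INTER_CUBIC),cv2.COLOR_RGB2BGR))
def ray(n,uv,obs=None):
    m=camera_model(n)
    f=192/np.tan(np.radians(m['fovy'])/2)
    if n=='wrist':
        T=np.eye(4);T[:3,:3]=R.from_quat(obs['tool_rot']).as_matrix();T[:3,3]=obs['eef_pos'];P=T@np.array(m['T_tool_cam'])
    else: P=np.array(m['pose'])
    d=P[:3,:3]@np.array([(uv[0]-m['cx'])/f,(uv[1]-m['cy'])/f,1])
    return P[:3,3],d/np.linalg.norm(d)
def at_z(n,uv,z,obs=None):
    o,d=ray(n,uv,obs); return o+d*(z-o[2])/d[2]
def tri(rs):
    A=0;b=0
    for o,d in rs:
        M=np.eye(3)-np.outer(d,d);A=A+M;b=b+M@o
    return np.linalg.solve(A,b)
E
python3 - <<'E'
from h import *
o=get_obs();print(o)
for n in ['scene','top','wrist']:
    print(n,camera_model(n))
    save(n,n+'0.png')
    if n=='wrist':continue
    for t in ['objective_red_mid','objective_yellow_mid','objective_blue_mid','dish_red','dish_yellow','dish_blue','dish_spare','jar_mid','slide_case_mid','spanner_mid']:
        print(n,t,[(np.round(d['at']).tolist(),round(d['conf'],2),int(d['pixels'].sum())) for d in masks_of(t,n)][:3])
E
```

```text
pics
{'clock': 0.0, 'joint_pos': array([ 1.31401091e+00,  2.41436754e-01,  3.68078152e-03,  1.33520348e+00,
       -8.53795930e-06,  1.57081316e+00]), 'joint_vel': array([ 2.32896276e-03, -1.90031856e-04, -3.04504599e-04, -1.63084700e-03,
        5.97082959e-04,  9.36279174e-05]), 'tau': array([ 1.98057032e-04, -3.72315967e+01,  2.52408421e+01,  1.71093555e-02,
        3.28610747e-05,  4.35938134e-06]), 'eef_pos': array([0.12682241, 0.48297116, 0.23038452]), 'tool_rot': array([ 1.28048515e-01,  9.91767315e-01, -1.07320722e-03, -1.34240575e-04]), 'ft_force': array([-0.94574836,  0.26508966, -1.14197207]), 'ft_torque': array([-0.01321183,  0.00377936, -0.02179178]), 'grip_width': 0.08565938349645098}
scene {'fovy': 43.272447352596146, 'cx': 254.2359305695068, 'cy': 200.04938968588326, 'pose': array([[-0.63063868,  0.62838289, -0.45544462,  0.98763412],
       [ 0.77592361,  0.52217359, -0.35394533,  0.37833771],
       [ 0.01540796, -0.57660185, -0.81687998,  0.97028317],
       [ 0.        ,  0.        ,  0.        ,  1.        ]])}
scene objective_red_mid [([243.0, 129.0], 0.81, 264)
[... 1225 characters left out ...]
38)]
top dish_blue [([214.0, 140.0], 0.69, 573)]
top dish_spare [([338.0, 196.0], 0.89, 730)]
top jar_mid [([160.0, 188.0], 0.68, 289)]
top slide_case_mid [([147.0, 126.0], 0.58, 362)]
top spanner_mid [([354.0, 137.0], 0.85, 318), ([288.0, 137.0], 0.5, 204)]
wrist {'fovy': 64.54481304578219, 'cx': 254.80502185849397, 'cy': 192.07170950166594, 'T_tool_cam': array([[-9.54980492e-04, -9.60417059e-01, -2.78564466e-01,
         7.06288738e-02],
       [ 9.99999524e-01, -8.61620150e-04, -4.57579353e-04,
        -1.14413840e-03],
       [ 1.99450260e-04, -2.78564770e-01,  9.60417424e-01,
        -1.43963308e-01],
       [ 0.00000000e+00,  0.00000000e+00,  0.00000000e+00,
         1.00000000e+00]])}
```

View pics/scene0.png

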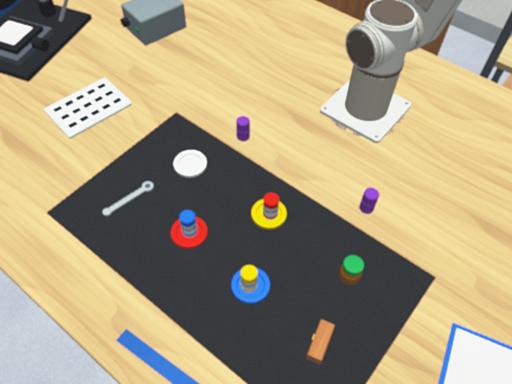

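View pics/top0.png

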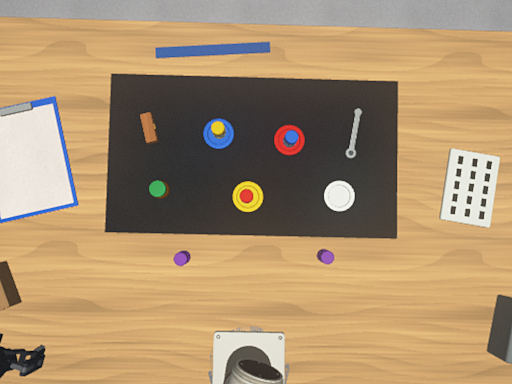

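The scene shows three objectives: red cap in the yellow dish (scene 270,206), blue cap in the red dish (188,223) and yellow cap in the blue dish (249,277). The spare dish is empty at (190,163). Two purple look-alikes stand off the mat at (243,129) and (369,200). In the top view the caps are at red (247,196), blue (291,137), yellow (218,128) and the purples at (182,259), (326,257).

Candidates for "red objective": (270,206) has the red cap and stands in the yellow dish, so I choose it. (243,129) and (369,200) are purple, so I reject them.

```bash
cat > m.py <<'E'
from h import *
def hsvmask(im,c):
    h=cv2.cvtColor(im,cv2.COLOR_RGB2HSV);H,S,V=[h[...,i].astype(int) for i in range(3)]
    m={'red':((H<6)|(H>174))&(S>150)&(V>90),'yellow':(abs(H-27)<5)&(S>180)&(V>120),'blue':(abs(H-108)<10)&(S>140)&(V>80),'white':(S<40)&(V>150)}[c]
    return m.astype(np.uint8)
def blobs(m,amin=25):
    n,l,s,c=cv2.connectedComponentsWithStats(m)
    return [(l==i,s[i],c[i]) for i in range(1,n) if s[i,4]>=amin]
def ell(m):
    p=cv2.findContours(m.astype(np.uint8),cv2.RETR_EXTERNAL,cv2.CHAIN_APPROX_NONE)[0]
    h=cv2.convexHull(np.vstack(p)); return cv2.fitEllipse(h)
E
python3 - <<'E'
from m import *
for n in ['scene','top']:
    im=camera(n)
    for c in ['red','yellow','blue','white']:
        print(n,c,[(b[1].tolist(),np.round(b[2],1).tolist()) for b in blobs(hsvmask(im,c)) if 50<b[2][0]<400 and 60<b[2][1]<350])
E
```

```text
scene red [([263, 192, 17, 17, 195], [270.9, 199.6]), ([170, 217, 38, 32, 639], [188.8, 234.6])]
scene yellow [([251, 199, 36, 30, 548], [267.4, 215.6]), ([242, 265, 15, 18, 226], [248.6, 273.1])]
scene blue [([179, 209, 17, 18, 227], [187.1, 217.2]), ([231, 268, 40, 36, 763], [251.2, 288.0])]
scene white [([44, 78, 88, 60, 2416], [87.0, 107.0]), ([320, 81, 91, 62, 1861], [365.1, 114.4]), ([173, 150, 34, 27, 725], [189.7, 162.7]), ([102, 181, 52, 34, 333], [128.3, 197.5])]
top red [([274, 125, 31, 31, 542], [288.3, 140.2]), ([240, 190, 13, 13, 131], [246.0, 195.7])]
top yellow [([212, 122, 12, 13, 129], [217.5, 127.9]), ([232, 181, 31, 31, 583], [247.8, 196.4])]
top blue [([0, 97, 78, 126, 639], [51.4, 161.3]), ([203, 118, 31, 31, 535], [218.3, 134.9]), ([285, 131, 13, 13, 137], [291.1, 136.9])]
top white [([346, 108, 16, 50, 257], [353.6, 133.5]), ([324, 181, 31, 30, 752], [338.9, 195.5]), ([212, 332, 73, 52, 1985], [245.9, 349.5])]
```

Run:
```python
from h import *
save('scene','close.png',(150,130,330,330),4) if 0 else save('scene','close.png',(160,140,310,310),3.5)
```

```text
(no output)
```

View pics/close.png

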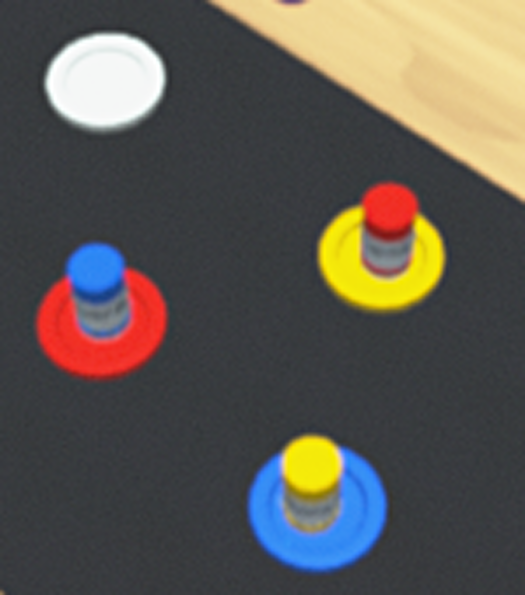

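The close crop (origin 160,140, x3.5) confirms the red cap in the yellow dish, blue in red, yellow in blue, and the spare empty. The dish rims show clearly.

Run:
```python
from m import *
ims={n:camera(n) for n in['scene','top']}
E={}
for n,im in ims.items():
    for c in ['red','yellow','blue','white']:
        bs=[b for b in blobs(hsvmask(im,c),80) if 150<b[2][0]<345 and 115<b[2][1]<320 and b[1][2]<45 and b[1][3]<45]
        bs.sort(key=lambda b:-b[1][4])
        e=ell(bs[0][0]); E[n,'dish',c]=e[0]
        if c!='white': 
            e2=ell(bs[1][0]); E[n,'cap',c]=e2[0]
for k in ['dish','cap']:
    for c in ['red','yellow','blue','white']:
        if ('top',k,c) not in E: continue
        p=tri([ray(n,E[n,k,c]) for n in ims])
        q=[at_z(n,E[n,k,c],.013 if k=='dish' else .065)[:2].round(4) for n in ims]
        print(k,c,p.round(4),q,round(np.hypot(p[0],p[1]),3))
# jar etc
for t in ['jar_mid','slide_case_mid','spanner_mid']:
    print(t,[at_z(n,masks_of(t,n)[0]['at'],z).round(3)[:2] for n in ims for z in [.03]])
```

```text
dish red [ 0.6206 -0.0968  0.0136] [array([ 0.62  , -0.0966]), array([ 0.6211, -0.0974])] 0.628
dish yellow [0.4625 0.0134 0.0141] [array([0.4616, 0.0134]), array([0.4627, 0.013 ])] 0.463
dish blue [0.6332 0.0974 0.0138] [array([0.6326, 0.0976]), array([0.6336, 0.097 ])] 0.641
dish white [ 0.47   -0.2363  0.0151] [array([ 0.4686, -0.2371]), array([ 0.4705, -0.2373])] 0.526
cap red [0.4612 0.0164 0.07  ] [array([0.4582, 0.0146]), array([0.4616, 0.0163])] 0.461
cap yellow [0.6363 0.0948 0.0702] [array([0.6341, 0.0935]), array([0.6376, 0.095 ])] 0.643
cap blue [ 0.6172 -0.0971  0.0701] [array([ 0.6148, -0.0993]), array([ 0.6185, -0.098 ])] 0.625Traceback (most recent call last):
  File "<stdin>", line 19, in <module>
IndexError: list index out of range
```

Heights match the text: rims at 14 mm and caps about 70 mm, near their tops. The order will be red to spare, yellow to yellow, blue to blue, then red to red. First I square the tool with the world axes, so that tool shift = (-dx, dy, -dz), and head for red.

Request:
jog_arm(
  deltas=[
    [[-34,-28,0,0,0,-7.4,85],[-30,-33,0,0,0,-7.3,85],[-26,-37,0,0,0,0,85],[-26,-37,0,0,0,0,85],[-26,-37,0,0,0,0,85]],
  ],
)

```text
clock: 1.95
eef_pos: [0.2594, 0.3011, 0.2303]
tool_rot: [-0.012, 1.0, 0.001, 0.001]
ft_force: [0.2, 0.0, 0.6]
grip_width: 0.0852
```

Request:
jog_arm(
  deltas=[
    [[-28,-40,0,0,0,1.4,85],[-28,-40,0,0,0,0,85],[-28,-40,0,0,0,0,85],[-28,-40,0,0,0,0,85],[-28,-40,0,0,0,0,85]],
  ],
)

```text
clock: 2.45
eef_pos: [0.403, 0.0958, 0.2316]
tool_rot: [-0.0, 1.0, 0.003, 0.003]
ft_force: [0.8, 1.4, -0.2]
grip_width: 0.0853
```

Request:
jog_arm(
  deltas=[
    [[-28,-40,0,0,0,0,85],[-20,-30,0,0,0,0,85],[0,0,0,0,0,0,85]],
  ],
)

```text
clock: 2.75
eef_pos: [0.455, 0.0185, 0.2319]
tool_rot: [0.004, 1.0, 0.003, 0.005]
ft_force: [-0.8, 1.0, 0.1]
grip_width: 0.0851
```

```bash
cat >> m.py <<'E'
def wlook(c,z,big=False,f=None):
    """wrist: blobs of colour c, ellipse centre put at height z (world)"""
    o=get_obs(); im=camera('wrist')
    if f: cv2.imwrite('pics/'+f,cv2.cvtColor(im,cv2.COLOR_RGB2BGR))
    for b in sorted(blobs(hsvmask(im,c),300),key=lambda b:-b[1][4])[:3]:
        e=ell(b[0]); print(c,b[1].tolist(),np.round(e[0]).tolist(),np.round(e[1]).tolist(),'z',z,at_z('wrist',e[0],z,o).round(4))
    return o
E
python3 - <<'E'
from m import *
o=wlook('red',.068,f='w1.png'); wlook('yellow',.014); print(o['eef_pos'],o['tool_rot'])
E
```

```text
red [164, 253, 38, 58, 1212] [178.0, 281.0] [45.0, 57.0] z 0.068 [ 0.5819 -0.0713  0.068 ]
red [237, 164, 31, 31, 723] [252.0, 178.0] [32.0, 32.0] z 0.068 [0.4597 0.015  0.068 ]
yellow [214, 134, 69, 68, 2540] [248.0, 168.0] [68.0, 69.0] z 0.014 [0.4591 0.0114 0.014 ]
yellow [303, 303, 31, 33, 786] [317.0, 319.0] [30.0, 33.0] z 0.014 [0.6789 0.1064 0.014 ]
[0.45499906 0.01853448 0.23193036] [0.00411871 0.99997476 0.00261206 0.00516617]
```

View pics/w1.png

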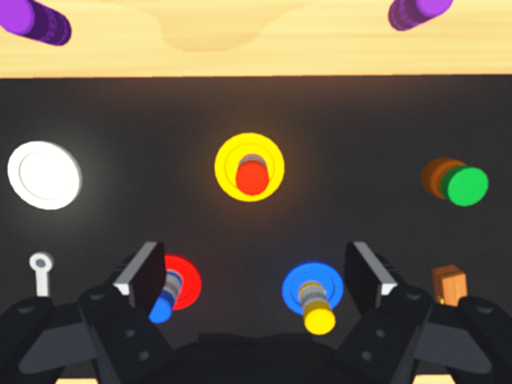

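The wrist view agrees with the fixed cameras to about 2 mm: red cap at (252,178), yellow dish at (248,168), and the jaws are clear of everything. I descend on red.

Request:
jog_arm(
  deltas=[
    [[-5,-2.5,30,0.3,0.6,0,85],[0,0,45,0,0,0,85],[0,0,45,0,0,0,85],[0,0,30,0,0,0,85],[0,0,0,0,0,0,85]],
  ],
)

```text
clock: 3.35
eef_pos: [0.4574, 0.0256, 0.0806]
tool_rot: [-0.003, 1.0, 0.002, 0.002]
ft_force: [-0.3, 0.7, 0.1]
grip_width: 0.0851
```

Request:
jog_arm(
  deltas=[
    [[-3,-9.5,6,0,0,0,85],[0,0,0,0,0,0,85]],
  ],
)

```text
clock: 3.55
eef_pos: [0.4607, 0.0176, 0.0761]
tool_rot: [-0.005, 1.0, 0.002, 0.002]
ft_force: [-0.7, 0.6, -0.4]
grip_width: 0.0851
```

Request:
jog_arm(
  deltas=[
    [[0,-2,15,0,0,0,85],[0,0,15,0,0,0,85],[0,0,13,0,0,0,85],[0,0,0,0,0,0,85]],
  ],
)

```text
clock: 3.95
eef_pos: [0.4686, 0.0162, 0.0401]
tool_rot: [-0.005, 1.0, 0.002, 0.011]
ft_force: [-1.2, -0.2, -0.3]
grip_width: 0.085
```

Request:
jog_arm(
  deltas=[
    [[8,0,5,0.2,1.2,0,85],[0,0,0,0,0,0,85],[0,0,0,0,0,0,85]],
  ],
)

```text
clock: 4.25
eef_pos: [0.4633, 0.0162, 0.0385]
tool_rot: [-0.005, 1.0, 0.001, 0.003]
ft_force: [0.2, 0.2, 1.0]
grip_width: 0.0848
```

Request:
jog_arm(
  deltas=[
    [[3,0,4,0,0.3,0,85],[0,0,0,0,0,0,36],[0,0,0,0,0,0,25],[0,0,0,0,0,0,25],[0,0,0,0,0,0,25]],
  ],
)

```text
clock: 4.75
eef_pos: [0.4613, 0.0163, 0.0357]
tool_rot: [-0.005, 1.0, 0.001, 0.001]
ft_force: [-0.1, -0.0, -0.4]
grip_width: 0.0345
```

Request:
jog_arm(
  deltas=[
    [[0,0,0,0,0,0,25],[0,0,0,0,0,0,25],[0,0,0,0,0,0,25],[0,0,0,0,0,0,25],[0,0,0,0,0,0,25]],
  ],
)

```text
clock: 5.25
eef_pos: [0.4613, 0.0163, 0.0357]
tool_rot: [-0.005, 1.0, 0.001, 0.001]
ft_force: [-0.8, -1.2, 0.1]
grip_width: 0.034
```

Request:
jog_arm(
  deltas=[
    [[0,0,-15,0,0,0,25],[0,0,-30,0,0,0,25],[0,0,-30,0,0,0,25],[0,0,0,0,0,0,25]],
  ],
)

```text
clock: 5.65
eef_pos: [0.4582, 0.0161, 0.1102]
tool_rot: [-0.005, 1.0, 0.001, -0.003]
ft_force: [1.2, -0.2, -1.8]
grip_width: 0.0341
```

Request:
jog_arm(
  deltas=[
    [[-2,-30,0,0,0,0,25],[-2,-45,0,0,0,0,25],[-2,-45,0,0,0,0,25],[-2,-45,0,0,0,0,25],[0,-30,0,0,0,0,25]],
  ],
)

```text
clock: 6.15
eef_pos: [0.4676, -0.1801, 0.1055]
tool_rot: [-0.011, 1.0, 0.002, -0.004]
ft_force: [0.1, 1.0, -1.7]
grip_width: 0.0345
```

Request:
jog_arm(
  deltas=[
    [[-2,-40,0,0,0,0,25],[-1,-16,0,0,-0.5,0,25],[0,0,0,0,0,0,25],[0,0,0,0,0,0,25]],
  ],
)

```text
clock: 6.55
eef_pos: [0.4681, -0.2414, 0.099]
tool_rot: [-0.007, 1.0, 0.004, -0.003]
ft_force: [-0.9, 1.1, -1.9]
grip_width: 0.0345
```

Run:
```python
from m import *
wlook('white',.014,f='w2.png'); wlook('red',.1); print(get_obs()['eef_pos'],get_obs()['tool_rot'])
```

```text
white [205, 145, 108, 92, 6327] [259.0, 196.0] [102.0, 108.0] z 0.014 [ 0.4659 -0.2389  0.014 ]
white [221, 206, 69, 40, 858] [255.0, 244.0] [68.0, 78.0] z 0.014 [ 0.5079 -0.2414  0.014 ]
white [207, 310, 32, 24, 454] [222.0, 323.0] [25.0, 32.0] z 0.014 [ 0.5851 -0.2699  0.014 ]
red [211, 231, 89, 93, 6520] [255.0, 277.0] [89.0, 93.0] z 0.1 [ 0.4859 -0.2421  0.1   ]
red [359, 347, 38, 37, 610] [374.0, 369.0] [17.0, 59.0] z 0.1 [ 0.5462 -0.1709  0.1   ]
[ 0.46829067 -0.24065773  0.09935985] [-0.0076181   0.99995821  0.00369271 -0.00345102]
```

View pics/w2.png

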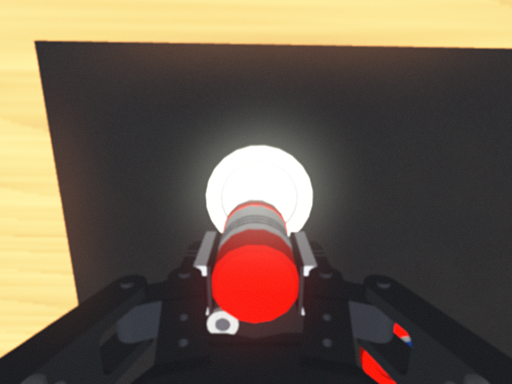

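Request:
jog_arm(
  deltas=[
    [[-1,3,15,0,-0.4,0,25],[0,0,15,0,0,0,25],[0,0,10,0,0,0,25],[0,0,0,0,0,0,25]],
  ],
)

```text
clock: 7.05
eef_pos: [0.4698, -0.2324, 0.0583]
tool_rot: [-0.011, 1.0, 0.004, 0.0]
ft_force: [0.1, 1.1, -1.0]
grip_width: 0.0348
```

Request:
jog_arm(
  deltas=[
    [[0,-5,8,0.4,0,0,25],[0,0,6,0,0,0,25],[0,0,0,0,0,0,25]],
  ],
)

```text
clock: 7.35
eef_pos: [0.4709, -0.2369, 0.0442]
tool_rot: [-0.012, 1.0, 0.0, 0.001]
ft_force: [0.7, -0.1, -2.1]
grip_width: 0.0345
```

Request:
jog_arm(
  deltas=[
    [[1,0,4,0,0,0,25],[0,0,3,0,0,0,25],[0,0,0,0,0,0,25]],
  ],
)

```text
clock: 7.65
eef_pos: [0.4703, -0.2374, 0.0372]
tool_rot: [-0.012, 1.0, -0.0, 0.001]
ft_force: [0.9, -1.1, -1.1]
grip_width: 0.0347
```

Request:
jog_arm(
  deltas=[
    [[0,0,1.3,0,0,0,25],[0,0,0,0,0,0,25]],
  ],
)

```text
clock: 7.85
eef_pos: [0.4704, -0.2376, 0.036]
tool_rot: [-0.012, 1.0, -0.0, 0.002]
ft_force: [-0.2, 0.6, -1.7]
grip_width: 0.0341
```

Request:
jog_arm(
  deltas=[
    [[0,0,0,0,0,0,45],[0,0,0,0,0,0,60],[0,0,0,0,0,0,85],[0,0,0,0,0,0,85],[0,0,0,0,0,0,85]],
  ],
)

```text
clock: 8.35
eef_pos: [0.4719, -0.2384, 0.0376]
tool_rot: [-0.012, 1.0, -0.001, 0.003]
ft_force: [-0.6, -0.3, -0.4]
grip_width: 0.0851
```

Request:
jog_arm(
  deltas=[
    [[0,0,-25,0,0,0,85],[0,0,-45,0,0,0,85],[0,0,-40,0,0,0,85],[0,0,-40,0,0,0,85],[0,0,0,0,0,0,85]],
  ],
)

```text
clock: 8.85
eef_pos: [0.4696, -0.2374, 0.1915]
tool_rot: [-0.012, 1.0, -0.0, 0.001]
ft_force: [0.8, 0.1, 0.5]
grip_width: 0.0851
```

```bash
cat > fix.py <<'E'
from m import *
def est(k,c,ims):
    u=[]
    for n,im in ims.items():
        bs=[b for b in blobs(hsvmask(im,c),60) if 150<b[2][0]<345 and 115<b[2][1]<320 and b[1][2]<45 and b[1][3]<45]
        bs.sort(key=lambda b:-b[1][4])
        i=0 if k=='dish' else 1
        if len(bs)<=i: print(k,c,n,'missing');continue
        u.append(ray(n,ell(bs[i][0])[0]))
    if len(u)==2: p=tri(u); print(k,c,p.round(4))
ims={n:camera(n) for n in['scene','top']}
for c in ['red','yellow','blue']: est('cap',c,ims)
for c in ['red','yellow','blue','white']: est('dish',c,ims)
E
python3 fix.py
python3 - <<'E'
from h import *
save('scene','s2.png',(120,120,320,320),3)
E
```

```text
cap red top missing
cap yellow [0.6363 0.0948 0.0703]
cap blue [ 0.6172 -0.0971  0.0698]
dish red [ 0.6206 -0.0967  0.0138]
dish yellow [0.4625 0.0134 0.0146]
dish blue [0.6332 0.0975 0.014 ]
dish white [ 0.4689 -0.2363  0.0137]
```

View pics/s2.png

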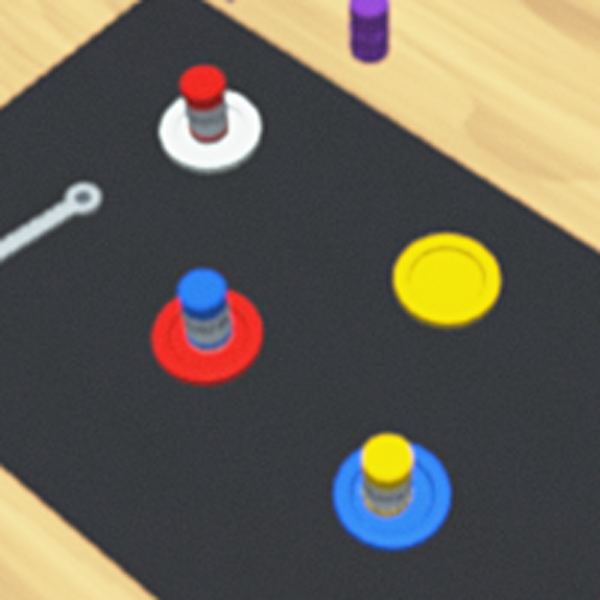

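Red stands upright in the white dish (crop 207,105; dish 210,130), the yellow dish is empty and the others are untouched. On to yellow at (0.636, 0.095).

Request:
jog_arm(
  deltas=[
    [[-15,30,0,0,0,1.4,85],[-22,43,0,0,0,0,85],[-22,43,0,0,0,0,85],[-22,43,0,0,0,0,85],[-22,43,0,0,0,0,85]],
  ],
)

```text
clock: 9.5
eef_pos: [0.5647, -0.0327, 0.1745]
tool_rot: [0.008, 1.0, 0.003, -0.013]
ft_force: [0.8, 0.4, -0.3]
grip_width: 0.0853
```

Request:
jog_arm(
  deltas=[
    [[-22,43,0,0,0,0,85],[-22,43,0,0,0,0,85],[-15,30,0,0,0,0,85],[0,0,0,0,0,0,85]],
  ],
)

```text
clock: 9.9
eef_pos: [0.6241, 0.0932, 0.1622]
tool_rot: [0.004, 1.0, 0.003, -0.021]
ft_force: [-0.5, -0.7, -0.7]
grip_width: 0.0848
```

```bash
python3 - <<'E'
from m import *
wlook('yellow',.068); wlook('blue',.014); o=get_obs();print(o['eef_pos'],o['tool_rot'])
im=camera('top'); 
for b in blobs(hsvmask(im,'red'),60): print('red top',b[1],at_z('top',b[2],.069)[:2])
E
python3 fix.py
```

```text
yellow [110, 0, 99, 55, 4208] [159.0, 1.0] [95.0, 109.0] z 0.068 [0.4785 0.0262 0.068 ]
yellow [237, 194, 40, 41, 1286] [256.0, 214.0] [41.0, 41.0] z 0.068 [0.6369 0.0936 0.068 ]
blue [217, 151, 86, 80, 3526] [260.0, 192.0] [83.0, 85.0] z 0.014 [0.6302 0.0957 0.014 ]
blue [0, 172, 49, 47, 1842] [22.0, 194.0] [47.0, 57.0] z 0.014 [ 0.6289 -0.1413  0.014 ]
[0.62249321 0.08967323 0.16240168] [ 0.00622872  0.99973569  0.00237789 -0.02200226]
red top [274 125  31  31 539] [ 0.60902706 -0.09051838]
red top [337 188  14  13 145] [ 0.471564   -0.23656518]
cap red [ 0.4713 -0.2358  0.0715]
cap yellow top missing
cap blue top missing
dish red [ 0.6207 -0.0967  0.0139]
dish yellow [0.4567 0.0054 0.01  ]
dish blue [ 0.6172 -0.0252 -0.0937]
dish white [ 0.4699 -0.2362  0.0156]
```

Request:
jog_arm(
  deltas=[
    [[-12,4,15,0.2,-2.5,0,85],[0,0,30,0,0,0,85],[0,0,20,0,0,0,85],[0,0,0,0,0,0,85]],
  ],
)

```text
clock: 10.55
eef_pos: [0.6352, 0.0842, 0.1008]
tool_rot: [0.013, 1.0, 0.001, 0.005]
ft_force: [-0.8, -0.8, 0.5]
grip_width: 0.085
```

Request:
jog_arm(
  deltas=[
    [[0,10,0,0,0.6,-1.4,85],[0,0,0,0,0,0,85],[0,0,12,0,0,0,85],[0,0,12,0,0,0,85],[0,0,0,0,0,0,85]],
  ],
)

```text
clock: 11.05
eef_pos: [0.6377, 0.0927, 0.0801]
tool_rot: [0.002, 1.0, 0.001, 0.002]
ft_force: [0.3, -0.5, -0.4]
grip_width: 0.0853
```

Request:
jog_arm(
  deltas=[
    [[1,2,12,0,0.2,0,85],[0,0,14,0,0,0,85],[0,0,14,0,0,0,85],[0,0,0,0,0,0,85]],
  ],
)

```text
clock: 11.45
eef_pos: [0.6363, 0.0955, 0.0368]
tool_rot: [0.002, 1.0, 0.001, 0.0]
ft_force: [-0.5, -0.6, 1.5]
grip_width: 0.0851
```

Request:
jog_arm(
  deltas=[
    [[0,-0.5,1,0,0,0,85],[0,0,0,0,0,0,36],[0,0,0,0,0,0,25],[0,0,0,0,0,0,25],[0,0,0,0,0,0,25]],
  ],
)

```text
clock: 11.95
eef_pos: [0.6375, 0.0953, 0.0374]
tool_rot: [0.001, 1.0, 0.001, 0.002]
ft_force: [0.0, -0.4, -0.6]
grip_width: 0.0345
```

Request:
jog_arm(
  deltas=[
    [[0,0,0,0,0,0,25],[0,0,0,0,0,0,25],[0,0,0,0,0,0,25]],
  ],
)

```text
clock: 12.25
eef_pos: [0.6374, 0.0953, 0.0376]
tool_rot: [0.002, 1.0, 0.001, 0.002]
ft_force: [-0.1, 0.2, -0.6]
grip_width: 0.0346
```

Request:
jog_arm(
  deltas=[
    [[0,0,-15,0,0,0,25],[0,0,-30,0,0,0,25],[0,0,-30,0,0,0,25],[0,0,0,0,0,0,25]],
  ],
)

```text
clock: 12.65
eef_pos: [0.6351, 0.0948, 0.1119]
tool_rot: [0.002, 1.0, 0.001, -0.002]
ft_force: [1.3, -0.2, -1.0]
grip_width: 0.0343
```

Request:
jog_arm(
  deltas=[
    [[20,-10,0,0,0,0,25],[40,-19,0,0,0,0,25],[40,-19,0,0,0,0,25],[40,-19,0,0,0,0,25],[25,-12,0,0,0,0,25]],
  ],
)

```text
clock: 13.15
eef_pos: [0.4661, 0.0158, 0.1065]
tool_rot: [-0.0, 1.0, 0.001, -0.002]
ft_force: [0.2, -0.2, -1.5]
grip_width: 0.0344
```

Request:
jog_arm(
  deltas=[
    [[0,0,0,0,0,0,25],[0,0,0,0,0,0,25]],
  ],
)

```text
clock: 13.35
eef_pos: [0.4604, 0.0143, 0.1047]
tool_rot: [0.001, 1.0, 0.001, -0.005]
ft_force: [0.5, 0.8, -0.5]
grip_width: 0.0349
```

Request:
jog_arm(
  deltas=[
    [[-1,-1,15,0,-0.5,0,25],[0,0,15,0,0,0,25],[0,0,12,0,0,0,25],[0,0,0,0,0,0,25]],
  ],
)

```text
clock: 13.75
eef_pos: [0.4658, 0.0147, 0.0607]
tool_rot: [0.0, 1.0, 0.001, 0.002]
ft_force: [-0.1, 0.3, -1.0]
grip_width: 0.0345
```

Request:
jog_arm(
  deltas=[
    [[3.5,-1.5,7,0,0.2,0,25],[0,0,7,0,0,0,25],[0,0,4,0,0,0,25],[0,0,0,0,0,0,25]],
  ],
)

```text
clock: 14.15
eef_pos: [0.4645, 0.0139, 0.0415]
tool_rot: [-0.0, 1.0, 0.001, 0.001]
ft_force: [0.5, 0.3, -1.7]
grip_width: 0.0342
```

Request:
jog_arm(
  deltas=[
    [[2,-1,3,0,0.2,0,25],[0,0,0.7,0,0,0,25],[0,0,0,0,0,0,25]],
  ],
)

```text
clock: 14.45
eef_pos: [0.463, 0.0128, 0.0381]
tool_rot: [-0.0, 1.0, 0.001, -0.0]
ft_force: [0.4, 0.7, -2.4]
grip_width: 0.0343
```

Request:
jog_arm(
  deltas=[
    [[0,0,0.5,0,0,0,45],[0,0,0,0,0,0,60],[0,0,0,0,0,0,85],[0,0,0,0,0,0,85],[0,0,0,0,0,0,85]],
  ],
)

```text
clock: 14.95
eef_pos: [0.4645, 0.0128, 0.039]
tool_rot: [-0.0, 1.0, 0.001, 0.002]
ft_force: [-0.3, 0.1, -0.7]
grip_width: 0.0851
```

Request:
jog_arm(
  deltas=[
    [[0,0,-25,0,0,0,85],[0,0,-45,0,0,0,85],[0,0,-40,0,0,0,85],[0,0,-30,0,0,0,85],[0,0,0,0,0,0,85]],
  ],
)

```text
clock: 15.45
eef_pos: [0.4626, 0.0124, 0.183]
tool_rot: [-0.0, 1.0, 0.001, -0.0]
ft_force: [0.7, -1.1, 0.1]
grip_width: 0.0849
```

Request:
jog_arm(
  deltas=[
    [[-20,-14,0,0,0,0,85],[-36,-26,0,0,0,0,85],[-36,-26,0,0,0,0,85],[-36,-26,0,0,0,0,85],[-26,-18,0,0,0,0,85]],
  ],
)

```text
clock: 15.95
eef_pos: [0.6182, -0.0977, 0.1819]
tool_rot: [-0.003, 1.0, 0.002, -0.001]
ft_force: [0.6, 0.4, 0.5]
grip_width: 0.0848
```

Request:
jog_arm(
  deltas=[
    [[0,0,0,0,0,0,85],[0,0,0,0,0,0,85]],
  ],
)

```text
clock: 16.15
eef_pos: [0.6198, -0.1003, 0.1776]
tool_rot: [-0.002, 1.0, 0.002, -0.002]
ft_force: [-0.3, -0.5, 0.4]
grip_width: 0.0849
```

Run:
```python
from m import *
wlook('blue',.068,f='w3.png'); wlook('red',.014); o=get_obs();print(o['eef_pos'],o['tool_rot'])
ims={n:camera(n) for n in['scene','top']}
for n in ims:
  for b in blobs(hsvmask(ims[n],'yellow'),60): print(n,b[1],b[2])
```

```text
blue [399, 147, 85, 79, 5253] [441.0, 186.0] [76.0, 88.0] z 0.068 [0.6161 0.06   0.068 ]
blue [238, 168, 39, 39, 1206] [257.0, 186.0] [39.0, 39.0] z 0.068 [ 0.6168 -0.0993  0.068 ]
red [216, 134, 83, 81, 3408] [257.0, 174.0] [81.0, 83.0] z 0.014 [ 0.6176 -0.0989  0.014 ]
red [41, 0, 57, 23, 915] [68.0, -4.0] [45.0, 64.0] z 0.014 [ 0.4564 -0.2675  0.014 ]
[ 0.61915428 -0.09970894  0.17814125] [-0.0021879   0.99999265  0.00209619 -0.00235023]
scene [251 192  36  37 751] [268.55126498 211.29027963]
top [233 181  30  31 712] [247.14466292 196.04494382]
```

View pics/w3.png

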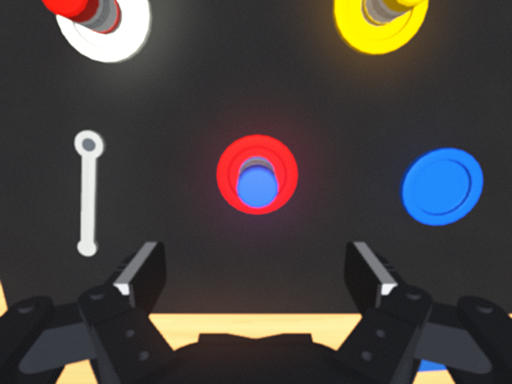

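Blue cap at (257,186) in the red dish (257,174), with the emptied blue dish at (442,186) and yellow and red standing upright. I descend on blue.

Request:
jog_arm(
  deltas=[
    [[2,1.5,20,0.2,-0.2,0,85],[0,0,35,0,0,0,85],[0,0,30,0,0,0,85],[0,0,0,0,0,0,85]],
  ],
)

```text
clock: 16.75
eef_pos: [0.6168, -0.0945, 0.0972]
tool_rot: [-0.005, 1.0, -0.0, 0.004]
ft_force: [-0.8, 1.3, 0.6]
grip_width: 0.0846
```

Request:
jog_arm(
  deltas=[
    [[0,-3.5,10,0,0.4,0.5,85],[0,0,15,0,0,0,85],[0,0,0,0,0,0,85]],
  ],
)

```text
clock: 17.05
eef_pos: [0.6182, -0.0974, 0.0759]
tool_rot: [-0.001, 1.0, -0.001, 0.003]
ft_force: [-0.4, -0.4, 0.1]
grip_width: 0.085
```

Request:
jog_arm(
  deltas=[
    [[1.5,-0.5,12,0,0.3,0,85],[0,0,14,0,0,0,85],[0,0,11,0,0,0,85],[0,0,0,0,0,0,85]],
  ],
)

```text
clock: 17.45
eef_pos: [0.6192, -0.0985, 0.04]
tool_rot: [-0.001, 1.0, -0.001, 0.003]
ft_force: [-0.4, -0.3, 0.2]
grip_width: 0.0853
```

Request:
jog_arm(
  deltas=[
    [[2,0.5,3,0,0.3,0,85],[0,0,0,0,0,0,36],[0,0,0,0,0,0,25],[0,0,0,0,0,0,25],[0,0,0,0,0,0,25]],
  ],
)

```text
clock: 17.95
eef_pos: [0.6179, -0.0981, 0.0376]
tool_rot: [-0.001, 1.0, -0.001, 0.001]
ft_force: [0.7, -0.3, -1.3]
grip_width: 0.0344
```

Request:
jog_arm(
  deltas=[
    [[0,0,0,0,0,0,25],[0,0,0,0,0,0,25],[0,0,0,0,0,0,25]],
  ],
)

```text
clock: 18.25
eef_pos: [0.6175, -0.0981, 0.0374]
tool_rot: [-0.001, 1.0, -0.001, 0.001]
ft_force: [-0.1, -0.3, 1.2]
grip_width: 0.034
```

Request:
jog_arm(
  deltas=[
    [[0,0,-15,0,0,0,25],[0,0,-30,0,0,0,25],[0,0,-30,0,0,0,25],[0,0,0,0,0,0,25]],
  ],
)

```text
clock: 18.65
eef_pos: [0.6152, -0.0976, 0.1115]
tool_rot: [-0.001, 1.0, -0.001, -0.003]
ft_force: [1.4, 0.4, -1.7]
grip_width: 0.0346
```

Request:
jog_arm(
  deltas=[
    [[-2,25,0,0,0,0,25],[-4,45,0,0,0,0,25],[-4,45,0,0,0,0,25],[-4,45,0,0,0,0,25],[-3,32,0,0,0,0,25]],
  ],
)

```text
clock: 19.15
eef_pos: [0.6317, 0.0935, 0.106]
tool_rot: [0.006, 1.0, -0.002, -0.005]
ft_force: [-0.2, -0.1, -2.2]
grip_width: 0.0345
```

Request:
jog_arm(
  deltas=[
    [[0,0,0,0,0,0,25],[0,0,0,0,0,0,25]],
  ],
)

```text
clock: 19.35
eef_pos: [0.6302, 0.099, 0.1027]
tool_rot: [0.002, 1.0, -0.002, -0.006]
ft_force: [-0.2, 0.5, -1.3]
grip_width: 0.0347
```

Request:
jog_arm(
  deltas=[
    [[-2,-1.5,15,-0.2,-0.6,0,25],[0,0,15,0,0,0,25],[0,0,12,0,0,0,25],[0,0,0,0,0,0,25]],
  ],
)

```text
clock: 19.75
eef_pos: [0.6303, 0.0937, 0.0565]
tool_rot: [0.003, 1.0, -0.001, -0.003]
ft_force: [-0.7, 0.7, -1.8]
grip_width: 0.0345
```

Request:
jog_arm(
  deltas=[
    [[-3,3.5,6,0,-0.4,0,25],[0,0,6,0,0,0,25],[0,0,2,0,0,0,25],[0,0,0,0,0,0,25]],
  ],
)

```text
clock: 20.15
eef_pos: [0.6343, 0.0958, 0.0419]
tool_rot: [0.005, 1.0, -0.001, 0.001]
ft_force: [-0.8, 0.3, -1.9]
grip_width: 0.0344
```

Request:
jog_arm(
  deltas=[
    [[1,1,3,0,0.1,0,25],[0,0,0.8,0,0,0,25],[0,0,0,0,0,0,25]],
  ],
)

```text
clock: 20.45
eef_pos: [0.634, 0.0971, 0.0389]
tool_rot: [0.005, 1.0, -0.001, 0.001]
ft_force: [-0.2, -0.5, -1.4]
grip_width: 0.0344
```

Request:
jog_arm(
  deltas=[
    [[0,0,1,0,0,0,25],[0,0,0,0,0,0,25],[0,0,0,0,0,0,45],[0,0,0,0,0,0,60],[0,0,0,0,0,0,85]],
  ],
)

```text
clock: 20.95
eef_pos: [0.6354, 0.0975, 0.0396]
tool_rot: [0.004, 1.0, -0.0, 0.003]
ft_force: [-0.1, 0.5, 0.3]
grip_width: 0.0722
```

Request:
jog_arm(
  deltas=[
    [[0,0,0,0,0,0,85],[0,0,0,0,0,0,85],[0,0,-25,0,0,0,85],[0,0,-45,0,0,0,85],[0,0,-45,0,0,0,85]],
  ],
)

```text
clock: 21.45
eef_pos: [0.6293, 0.0967, 0.1491]
tool_rot: [0.005, 1.0, -0.002, -0.006]
ft_force: [0.8, 0.0, 0.8]
grip_width: 0.0853
```

Request:
jog_arm(
  deltas=[
    [[0,0,-30,0,0,0,85],[10,-25,0,0,0,0,85],[20,-43,0,0,0,0,85],[20,-43,0,0,0,0,85],[20,-43,0,0,0,0,85]],
  ],
)

```text
clock: 21.95
eef_pos: [0.5649, -0.0543, 0.1905]
tool_rot: [-0.001, 1.0, -0.0, 0.006]
ft_force: [1.3, -0.2, -0.1]
grip_width: 0.0849
```

Request:
jog_arm(
  deltas=[
    [[20,-43,0,0,0,0,85],[20,-43,0,0,0,0,85],[20,-43,0,0,0,0,85],[12,-28,0,0,0,0,85],[0,0,0,0,0,0,85]],
  ],
)

```text
clock: 22.45
eef_pos: [0.4874, -0.2219, 0.1916]
tool_rot: [0.002, 1.0, -0.002, 0.007]
ft_force: [0.2, -0.2, 0.4]
grip_width: 0.0853
```

Run:
```python
from m import *
wlook('red',.068); o=get_obs();print(o['eef_pos'],o['tool_rot'])
save('scene','s3.png',(120,120,320,320),3)
```

```text
red [323, 246, 34, 62, 1167] [348.0, 277.0] [50.0, 59.0] z 0.068 [ 0.5851 -0.1304  0.068 ]
red [218, 145, 38, 39, 1147] [237.0, 164.0] [38.0, 39.0] z 0.068 [ 0.4693 -0.2389  0.068 ]
[ 0.48808189 -0.22048254  0.19163517] [ 9.93902327e-04  9.99971995e-01 -1.28833427e-03  7.30484657e-03]
```

View pics/s3.png

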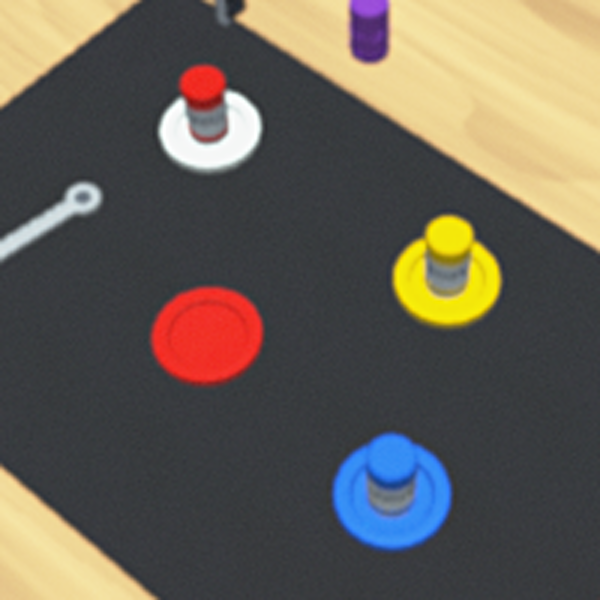

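Yellow stands in yellow, blue in blue, the red dish is empty and red still stands in the spare. I go down on red.

Request:
jog_arm(
  deltas=[
    [[17.5,-16.5,0,-0.1,0.8,0,85],[0,0,30,0,0,0,85],[0,0,35,0,0,0,85],[0,0,25,0,0,0,85],[0,0,0,0,0,0,85]],
  ],
)

```text
clock: 23.05
eef_pos: [0.4767, -0.2305, 0.1009]
tool_rot: [-0.005, 1.0, -0.0, 0.004]
ft_force: [-0.4, 0.1, 0.1]
grip_width: 0.085
```

Request:
jog_arm(
  deltas=[
    [[6,-6.5,5,0,0.5,0.6,85],[0,0,10,0,0,0,85],[0,0,10,0,0,0,85],[0,0,0,0,0,0,85]],
  ],
)

```text
clock: 23.45
eef_pos: [0.4739, -0.2361, 0.0773]
tool_rot: [-0.002, 1.0, -0.001, 0.001]
ft_force: [0.1, -0.3, -0.1]
grip_width: 0.0848
```

Request:
jog_arm(
  deltas=[
    [[3.5,-1,12,0,0.2,0,85],[0,0,14,0,0,0,85],[0,0,12,0,0,0,85],[0,0,0,0,0,0,85]],
  ],
)

```text
clock: 23.85
eef_pos: [0.471, -0.2382, 0.038]
tool_rot: [-0.002, 1.0, -0.002, 0.001]
ft_force: [-0.3, -0.4, -0.1]
grip_width: 0.0848
```

Request:
jog_arm(
  deltas=[
    [[0.5,1,1.5,-0.1,0,0,85],[0,0,0,0,0,0,36],[0,0,0,0,0,0,25],[0,0,0,0,0,0,25],[0,0,0,0,0,0,25]],
  ],
)

```text
clock: 24.35
eef_pos: [0.4714, -0.2378, 0.0378]
tool_rot: [-0.002, 1.0, -0.002, 0.002]
ft_force: [0.8, 0.4, -1.2]
grip_width: 0.0352
```

Request:
jog_arm(
  deltas=[
    [[0,0,0,0,0,0,25],[0,0,0,0,0,0,25],[0,0,0,0,0,0,25]],
  ],
)

```text
clock: 24.65
eef_pos: [0.4713, -0.2377, 0.0377]
tool_rot: [-0.002, 1.0, -0.002, 0.002]
ft_force: [0.3, 0.2, -1.4]
grip_width: 0.0345
```

Request:
jog_arm(
  deltas=[
    [[0,0,-15,0,0,0,25],[0,0,-30,0,0,0,25],[0,0,-30,0,0,0,25],[0,0,0,0,0,0,25]],
  ],
)

```text
clock: 25.05
eef_pos: [0.469, -0.2364, 0.1125]
tool_rot: [-0.002, 1.0, -0.0, -0.001]
ft_force: [1.3, 0.2, -1.2]
grip_width: 0.0341
```

Request:
jog_arm(
  deltas=[
    [[-20,18,0,0,0,0,25],[-33,31,0,0,0,0,25],[-33,31,0,0,0,0,25],[-33,31,0,0,0,0,25],[-25,23,0,0,0,0,25]],
  ],
)

```text
clock: 25.55
eef_pos: [0.6124, -0.102, 0.1073]
tool_rot: [0.004, 1.0, -0.0, -0.004]
ft_force: [1.5, -0.6, -1.4]
grip_width: 0.0342
```

Request:
jog_arm(
  deltas=[
    [[0,0,0,0,0,0,25],[0,0,0,0,0,0,25]],
  ],
)

```text
clock: 25.75
eef_pos: [0.6144, -0.0974, 0.1034]
tool_rot: [0.0, 1.0, 0.0, -0.005]
ft_force: [0.4, -0.1, -1.1]
grip_width: 0.0343
```

Target is the red dish at (0.620, -0.097), with a release z of 0.0377.

Request:
jog_arm(
  deltas=[
    [[-5,0.5,15,0,-0.6,0,25],[0,0,15,0,0,0,25],[0,0,12,0,0,0,25],[0,0,0,0,0,0,25]],
  ],
)

```text
clock: 26.15
eef_pos: [0.615, -0.0992, 0.0568]
tool_rot: [0.002, 1.0, 0.0, -0.003]
ft_force: [0.5, 0.4, -1.9]
grip_width: 0.0347
```

Request:
jog_arm(
  deltas=[
    [[-4.5,2,6,0,-0.4,0,25],[0,0,6,0,0,0,25],[0,0,2,0,0,0,25],[0,0,0,0,0,0,25]],
  ],
)

```text
clock: 26.55
eef_pos: [0.6196, -0.0986, 0.0425]
tool_rot: [0.003, 1.0, 0.0, 0.001]
ft_force: [0.2, -0.8, -1.6]
grip_width: 0.0347
```

Request:
jog_arm(
  deltas=[
    [[0,1,3,0,0,0,25],[0,0,1,0,0,0,25],[0,0,0,0,0,0,25]],
  ],
)

```text
clock: 26.85
eef_pos: [0.6204, -0.0975, 0.0392]
tool_rot: [0.003, 1.0, 0.0, 0.002]
ft_force: [-0.1, -0.4, -2.3]
grip_width: 0.0344
```

Request:
jog_arm(
  deltas=[
    [[0,0,1,0,0,0,25],[0,0,0,0,0,0,25],[0,0,0,0,0,0,45],[0,0,0,0,0,0,60],[0,0,0,0,0,0,85]],
  ],
)

```text
clock: 27.35
eef_pos: [0.6217, -0.0976, 0.0397]
tool_rot: [0.003, 1.0, -0.0, 0.004]
ft_force: [-0.3, -0.8, 0.4]
grip_width: 0.0725
```

Request:
jog_arm(
  deltas=[
    [[0,0,0,0,0,0,85],[0,0,0,0,0,0,85],[0,0,-25,0,0,0,85],[0,0,-45,0,0,0,85],[0,0,-45,0,0,0,85]],
  ],
)

```text
clock: 27.85
eef_pos: [0.6153, -0.0967, 0.1492]
tool_rot: [0.003, 1.0, 0.001, -0.005]
ft_force: [1.5, 0.2, 0.5]
grip_width: 0.0848
```

Request:
jog_arm(
  deltas=[
    [[0,0,-40,0,0,0,85],[30,-25,0,0,0,0,85],[35,-30,0,0,0,0,85],[35,-30,0,0,0,0,85],[30,-25,0,0,0,0,85]],
  ],
)

```text
clock: 28.35
eef_pos: [0.4917, -0.2072, 0.2008]
tool_rot: [-0.002, 1.0, -0.001, 0.007]
ft_force: [0.5, 0.0, 0.1]
grip_width: 0.0848
```

Request:
jog_arm(
  deltas=[
    [[35,-20,0,0,0,0,85],[30,-30,0,0,0,0,85],[0,0,0,0,0,0,85],[0,0,0,0,0,0,85]],
  ],
)

```text
clock: 28.75
eef_pos: [0.4204, -0.2621, 0.2016]
tool_rot: [0.002, 1.0, -0.003, 0.008]
ft_force: [1.1, 0.2, 0.6]
grip_width: 0.085
```

Run:
```python
from m import *
save('scene','s4.png',(110,110,400,380),2.2); save('top','t4.png')
top=camera('top');sc=camera('scene')
# same-colour cap on dish: print hull geometry; barrel grey/cap via networks
for c in ['red','yellow','blue']:
    for n in ['scene','top']:
        d=masks_of(f'objective_{c}_mid',n)
        print(c,n,[(np.round(x['at']).tolist(),round(x['conf'],2),at_z(n,x['at'],.05 if n=='scene' else .06)[:2].round(3).tolist()) for x in d])
for t in ['jar_mid','slide_case_mid','spanner_mid']:
    print(t,[np.round(x['at']).tolist() for n in ['scene','top'] for x in masks_of(t,n)[:1]])
```

```text
red scene [([185.0, 226.0], 0.74, [0.629, -0.095]), ([368.0, 200.0], 0.7, [0.305, 0.183]), ([242.0, 127.0], 0.51, [0.314, -0.19]), ([130.0, 198.0], 0.25, [0.655, -0.247])]
red top [([289.0, 140.0], 0.61, [0.612, -0.093]), ([181.0, 260.0], 0.52, [0.292, 0.18]), ([326.0, 256.0], 0.51, [0.309, -0.196])]
yellow scene [([271.0, 206.0], 0.71, [0.463, 0.021])]
yellow top [([248.0, 195.0], 0.51, [0.463, 0.013])]
blue scene [([253.0, 279.0], 0.93, [0.633, 0.105])]
blue top [([244.0, 204.0], 0.65, [0.439, 0.021]), ([217.0, 127.0], 0.51, [0.64, 0.096])]
jar_mid [[352.0, 267.0], [161.0, 190.0]]
slide_case_mid [[320.0, 342.0], [150.0, 126.0]]
spanner_mid [[131.0, 198.0], [356.0, 136.0]]
```

View pics/s4.png

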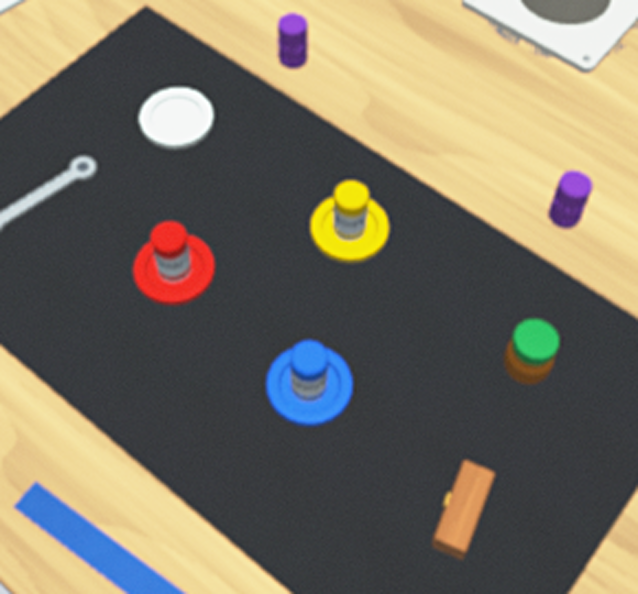

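View pics/t4.png

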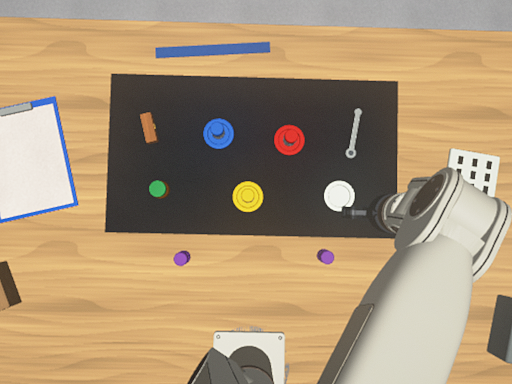

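Each objective stands upright and centred in its own dish, the white dish is empty and the bystanders are unmoved. The gripper is open and clear.

```bash
python3 -c "
from workcell import *
print(job_done(), get_obs()['clock'])"
```

```text
the job is handed in; nothing more can be done
the job is handed in; nothing more can be done
```

I moved red to the spare dish, yellow to the yellow dish, blue to the blue dish, then red from the spare to the red dish. I handed the job in after about 30 s on the robot's clock. It reported no verdict.

**Placing:** The last scene and top pictures show each objective upright and near the centre of its own dish. The white dish is empty and the gripper was open and about 0.2 m up. The tool was within about 1 mm of each measured dish centre at release. The parked red cap also measured within 2 mm of the spare dish's centre.

**Bystanders:** The jar, slide case and spanner showed no visible shift. The networks' positions for them moved 1–3 px, which is their usual scatter.

**Disagreements:**
- The networks missed once, which stopped an early position check of the bystanders. They also gave low-confidence false hits, such as the purple look-alikes and a "blue" at (244,204) in the top view, and I discarded these.
- The wrist camera and the fixed cameras differed by 2–4 mm.
- After the last placements I did not measure the objectives from both cameras, because each cap matched its dish's colour. That check rests on the pictures, the networks' positions and the release poses.

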